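Load a gun-parts basket and hang it in the soak tank

ROBOT

A 6-joint arm with a two-finger parallel gripper is mounted at the origin on the work surface. World frame = base frame: x ahead of the robot, y to its left, z up, the work surface at z = 0. Lengths are in m, angles in rad, forces in N, time in s.
With the tool pointing down it reaches from about 0.325 to 0.775 m from the base axis. Payload 5.5 kg.
Tool frame: the origin (TCP) lies between the finger pads; the fingertips stand 8 mm ahead of it and the grasp point (between the pads) lies 11 mm behind it (tcp_to_tips is the distance from the TCP to the fingertips, in m); z points along the fingers, y is the direction in which the jaws open and shut (so a half turn about z gives the same grasp; the last joint's range is limited). The gripper opens to 88 mm and grips with 3 to 60 N. Pads are 20 mm wide; open, the fingers measure 115 mm over their backs; the gripper's body (75 mm by 178 mm) begins 61 mm behind the grasp point.
Start: joints at [1.198, 0.091, 1.231, -0, 1.82, -0.057], TCP at [0.186, 0.57, 0.231] pointing down, gripper open.
Joint ranges: [-2.87, 2.87], [-0.86, 2.18], [0.17, 2.46], [-1.51, 4.65], [0.06, 2.69], [-2.65, 2.65]. Speed limits (rad/s): [2.57, 2.57, 3.01, 3.14, 3.14, 3.14].

INTERFACE

Orientations are given as a unit quaternion [w, x, y, z].
In Python, from bench import * gives the robot as it stands. Calls block until the motion is done:
- move_to(position, orientation): joint-space move of the TCP to a pose.
- move_l(position, speed=0.15, orientation=None): straight line of the TCP; orientation=None keeps the orientation; speed is the mean speed in m/s.
- movej(angles): joint-space move.
- gripper_open() and close(): open the fingers fully, or close them until they stop; the grip force is fixed at half the most.
- hold(seconds).
- inverse_kinematics(position, orientation): joint angles nearest the present ones, or None.
- state(): the state.
- get_image(name): name is "scene" or "top" or "wrist"; returns a dict with "frame" (420x560x3 uint8, blue, green, red), "depth" (420x560 float32, m along the optical axis (not along the pixel's ray), 0 where there is no reading), "camera_matrix" (3x3 intrinsics, pixels), "view" (4x4, takes a point from world to camera coordinates). Camera axes: x right, y up, looking along -z (the intrinsics and any distortion apply to the point x, -y, -z); pixel columns grow to the right and rows downward; lengths in m; the calibration is good to about 2 mm. The wrist camera is an equidistant fisheye: a pixel r from the principal point sees the ray r / f radians off the axis. A picture is of the moment at which its call begins.
A pose or a line that the arm cannot do raises IKError and nothing moves.
- job_done(): hands the job in, once; it reports no verdict.
The state is a dict: "time": time; "joint_pos": joint angles; "dq": joint speeds; "joint_torque": joint torques, N m; "ee_pos": TCP position; "ee_rot": TCP orientation; "ft_force": force on the tool from outside, world axes, zero at the start; "moment": the same for the moment, N m; "finger_gap": finger opening in m.
Only numpy, scipy, OpenCV 4.12 (cv2) and the standard library are available. Lean on these libraries where they do the work, as an engineer would, in place of code of your own. Each camera call takes 0.05 s, during which the arm holds its last target. There are 200 camera calls.

TASK

The little steel parts basket has been knocked onto its side: stand it upright on the bench and let go of it, and lay the brass air cap of the spray gun in it without dropping it from a height. Then take the loaded basket up again and lower it into the soak tank so that its own hook sits down over the tank's rim, box inside and hanging straight, keeping hold until the hook bears on the rim; leave it hanging there with the cap still in it, and leave everything else on the bench where it is.

Things in the scene. Friction and masses are not known exactly. Their poses are not given: they have to be found in the camera images.
- basket_box (a point): Parts basket of punched sheet steel, loose, 0.2 to 0.33 kg: open box 84 mm (own x) by 76 mm (y) by 40 mm high (z), walls 2.5 mm, floor 3 mm, a hanger strap outside its -x wall. Point: centre of the box, 20 mm above its underside. Own axes: z from floor to mouth, x from strap side to opposite wall. At the start it lies stably on its +x wall: x points down, z level, to the robot's left within 0.5 rad; it also stands stably.
- basket_strap (a point): Middle of the free length of the basket's flat hanger strap: 24 mm wide (y), 3 mm thick (x), straight, free from 40 mm above the box's underside up to the hook leg's end at 137 mm; this point is 85 mm above the underside, at x = -43.5, z = +65 mm from basket_box, same axes. At the start the strap is level, on top of the lying basket, its upper face 87 mm above the bench.
- basket_hook (a point): Hook at the strap's upper end: it bends away from the box (own -x), 17 mm over all, and down in a leg 24 mm wide, 3 mm thick, reaching 22.5 mm below the hook's top. Point: middle of the gap (11 mm wide along x), at the underside of the 3 mm top web; the gap opens to own -z. At x = -50.5, z = +137 mm from basket_box, same axes. Hanging properly, it is level with the rim's top.
- basket: The whole basket, same axes; origin at the middle of the box's underside.
- tank_top (a point): Soak tank of stainless sheet, open on top, fixed: inside 180 mm (own x) by 200 mm (y), 172 mm deep. Point: middle of the mouth, level with the rim's top, 178 mm above the bench; z up. The sheet is 3 mm, its top 14 mm folded outwards to a straight hem 6 mm thick all round: hem from 90 to 96 mm out along x, 100 to 106 mm along y. The basket may hang on any of the four sides.
- tank: The tank as a whole, same axes; origin in the middle of its underside.
- aircap_center (a point): Brass spray-gun air cap, loose, 50 g: a round body of 32 mm diameter and 18 mm height with two small horns on top (26 mm over all). It stands on the bench; this point is on its axis, 10 mm above its underside, z up.
- aircap: The same air cap; origin at the centre of its underside.
- knob: Bystander: black plastic adjuster knob of 26 mm diameter, 28 mm high, standing on the bench; origin under its centre.
- cuplid: Bystander: white gun-cup lid, 60 mm diameter, 10 mm high with a red vent pip to 20 mm, lying on the bench; origin under its centre.
- mixcup: Bystander: clear plastic mixing cup, 88 mm across its rim, 110 mm high, beyond the small parts; origin under its centre.
- hardener: Bystander: blue and steel can with a red cap, 72 mm diameter, about 140 mm high, beyond the small parts; origin under its centre.
- degreaser: Bystander: white bottle with a blue cap, 64 mm diameter, about 150 mm high, beyond the small parts; origin under its centre.

How it is judged:
By the outcome, as a careful person would: the job done as asked, in the order asked, and still so for the second after the job is handed in, with the robot touching nothing.
It also fails if it takes over 72 s, if anything falls off the work surface, if the arm or the gripper's body presses on something with over 40 N, if the wrist force passes 120 N, or if a joint passes its speed limit or range.

## Working session

There is one attempt and no reset: what is moved stays moved. The work goes in short steps, each a Python script; the robot and the scene stay as the last script left them, time stands still between calls to the robot, and variables do not carry over. Pictures are saved under pics/ and viewed, about 8 in all and at most 12, crops included, and the job is handed in when it is done.

```bash
ls; mkdir -p pics; python3 - <<'E'
from bench import *
import cv2,numpy as np
for n in("scene","top"):
    r=get_image(n); cv2.imwrite(f"pics/{n}0.png",r["frame"]); np.savez(f"{n}0.npz",**r)
    print(n,r["camera_matrix"].tolist(),np.round(r["view"],4).tolist(),(r["depth"]>0).mean())
s=state();print(s)
E
```

```text
pics
scene [[497.32792930859813, 0.0, 278.16962355817265], [0.0, 497.32792930859813, 207.69610038234498], [0.0, 0.0, 1.0]] [[0.7763, 0.6304, -0.0011, -0.4992], [-0.4856, 0.5991, 0.6366, 0.16], [0.4019, -0.4937, 0.7712, -1.461], [0.0, 0.0, 0.0, 1.0]] 0.9957312925170068
top [[501.025877630144, 0.0, 282.2469645701997], [0.0, 501.025877630144, 214.49144582406336], [0.0, 0.0, 1.0]] [[0.0159, -0.9999, 0.002, 0.0712], [0.991, 0.0161, 0.1327, -0.6018], [-0.1327, -0.0001, 0.9912, -1.1047], [0.0, 0.0, 0.0, 1.0]] 0.9959948979591837
{'time': 0.1, 'joint_pos': array([ 1.19828352e+00,  9.17517136e-02,  1.23175190e+00, -2.04904161e-05,
        1.81981651e+00, -5.66981311e-02]), 'dq': array([ 0.00102916, -0.00040762, -0.00252638, -0.00128479, -0.00126127,
        0.00053297]), 'joint_torque': array([ 1.64359037e-03, -4.47861457e+01, -4.07566702e+01,  7.00013037e-02,
        2.85941310e-02, -1.60010804e-04]), 'ee_pos': array([0.18626763, 0.57008327, 0.22964668]), 'ee_rot': array([-1.74239628e-04,  1.57254353e-01,  9.87557756e-01, -8.46038501e-04]), 'ft_force': array([ 0.52049771,  0.96707997, -0.20535528]), 'moment': array([ 0.02755931, -0.03500763,  0.00770067]), 'finger_gap': 0.08808694166561971}
```

View pics/scene0.png

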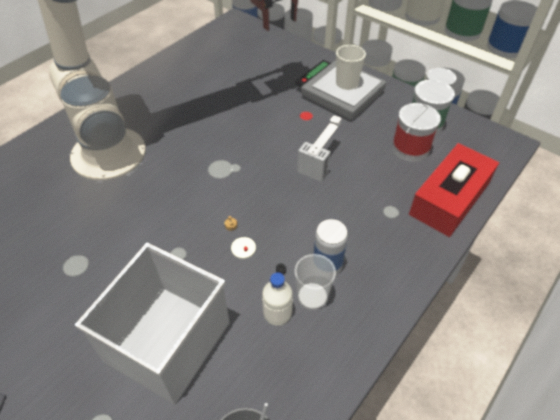

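View pics/top0.png

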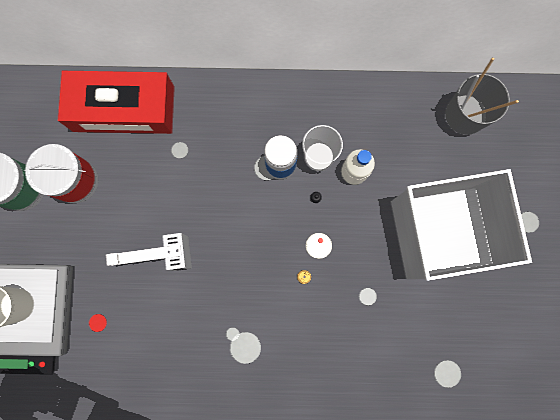

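Both views show the basket lying at about (148,252) in the top view with its strap pointing left. The cap is at (304,277), the lid at (318,245), and the tank on the right has mouth corners near (408,185), (512,170), (530,262) and (427,279).

```bash
cat > h.py <<'E'
import numpy as np, cv2
from bench import *
from scipy.spatial.transform import Rotation as R
def cloud(r):
    """world point of every pixel, pinhole cameras"""
    K=r["camera_matrix"];V=r["view"];d=r["depth"];h,w=d.shape
    u,v=np.meshgrid(np.arange(w),np.arange(h))
    p=np.stack([(u-K[0,2])/K[0,0]*d,-(v-K[1,2])/K[1,1]*d,-d],-1)
    return (p-V[:3,3])@V[:3,:3]
def ray(r,uv,z):
    """pixel onto plane z"""
    K=r["camera_matrix"];V=r["view"];c=-V[:3,:3].T@V[:3,3]
    d=V[:3,:3].T@np.array([(uv[0]-K[0,2])/K[0,0],-(uv[1]-K[1,2])/K[1,1],-1])
    return c+d*(z-c[2])/d[2]
def quat(zdir,ydir):
    """tool z and jaw direction -> [w,x,y,z]"""
    z=np.array(zdir,float);z/=np.linalg.norm(z);y=np.array(ydir,float);y-=z*(y@z);y/=np.linalg.norm(y)
    q=R.from_matrix(np.stack([np.cross(y,z),y,z],1)).as_quat();return q[[3,0,1,2]]
E
cat > m.py <<'E'
from h import *
r=dict(np.load("top0.npz"));P=cloud(r);Z=P[...,2]
def box(u0,v0,u1,v1,z0,z1):
    m=np.zeros(Z.shape,bool);m[v0:v1,u0:u1]=True;return m&(Z>z0)&(Z<z1)
print("bench z",np.median(Z[290:310,180:220]))
for n,b in dict(strap=(95,225,160,280,.075,.1),basket=(95,225,195,280,.03,.12),tank=(385,150,540,290,.165,.19),cap=(290,262,320,290,.008,.05),lid=(300,228,336,262,.005,.05),knob=(305,188,325,206,.01,.05),hard=(255,130,302,182,.12,.2),bot=(340,145,378,190,.12,.2)).items():
    m=box(*b);p=P[m]
    if len(p)<4: print(n,len(p));continue
    rc=cv2.minAreaRect((p[:,:2]*1000).astype(np.float32))
    print(n,len(p),"mean",p.mean(0).round(4),"z95",np.percentile(p[:,2],95).round(4),"rect mm",np.round(rc[0],1),np.round(rc[1],1),round(rc[2],1))
g=r["frame"];cv2.imwrite("pics/crops.png",np.hstack([cv2.resize(g[220:285,95:200],None,fx=4,fy=4),cv2.resize(g[220:285,280:340],None,fx=4,fy=4)]))
E
python3 m.py
```

```text
bench z 0.0015535304608598765
strap 489 mean [0.4989 0.3921 0.0889] z95 0.0925 rect mm [498.  399.1] [ 24.7 110. ] 8.6
basket 1480 mean [0.5048 0.3491 0.0851] z95 0.1022 rect mm [501.1 374.3] [ 76.2 161.3] 9.2
tank 1763 mean [ 0.5721 -0.299   0.1768] z95 0.1819 rect mm [ 569.8 -293.7] [192.3 215. ] 10.4
cap 151 mean [0.4609 0.0289 0.0193] z95 0.0274 rect mm [461.1  28.7] [29.7 27.8] 0.8
lid 538 mean [ 0.5337 -0.0048  0.0115] z95 0.0164 rect mm [534.8  -2.7] [75.  82.1] 0.6
knob 98 mean [0.6457 0.003  0.0205] z95 0.0278 rect mm [646.2   2.6] [22.9 23.7] 0.8
hard 879 mean [0.721  0.0867 0.1392] z95 0.144 rect mm [723.3  86.3] [67.1 71.1] 16.4
bot 203 mean [ 0.7094 -0.0874  0.1456] z95 0.1541 rect mm [711.  -88.5] [29.6 28.6] 66.5
```

View pics/crops.png

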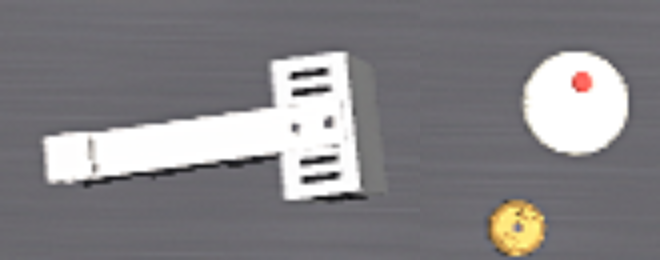

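```bash
python3 - <<'E'
from h import *
O=np.array([.5135,.2948,0]);g0=O+.075*d+[0,0,.0855]
def go(g,t,v=None):
    z,q=tq(np.radians(t)); p=np.array(g)+.011*z
    move_to(p,q) if v is None else move_l(p,v,q)
go(g0+[0,0,.10],-20); go(g0,-20,.12); close(); print("gap",state()["finger_gap"],state()["ft_force"])
go(g0+[0,0,.06],-20,.08)
for t in(-5,10,25,40,55,70): go(g0+[0,0,.06],t,.05) if 0 else move_to(*(lambda z,q:(g0+[0,0,.06]+.011*z,q))(*tq(np.radians(t))))
s=state();print(s["time"],s["finger_gap"],s["ft_force"])
r=get_image("scene");cv2.imwrite("pics/s1.png",cv2.resize(r["frame"][90:260,200:420],None,fx=3,fy=3))
E
```

```text
gap 0.02339846261720669 [ 0.5070664  -0.65173929  1.04537487]
6.5 0.023344469852910624 [ 0.37301631  0.19231627 -2.14972046]
```

View pics/s1.png

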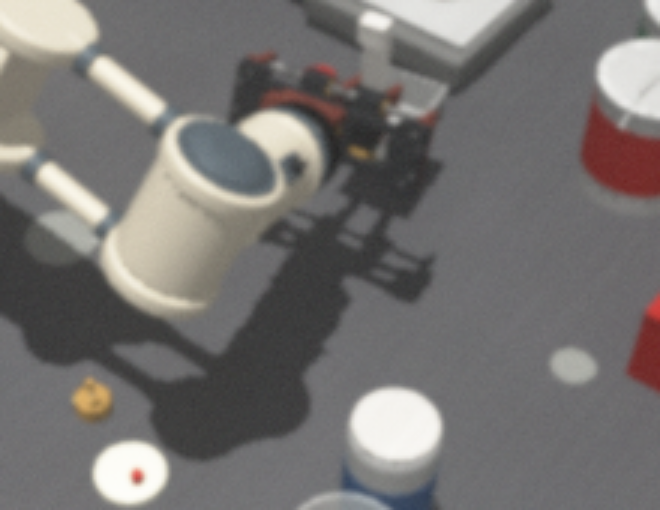

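The scene view shows the basket held upright, with the hook at the top near (375,25) and the strap vertical. I'll lower it until it touches the bench.

```bash
python3 - <<'E'
from h import *
O=np.array([.5135,.2948,0]);g0=O+.075*d
z,q=tq(np.radians(70))
move_l(g0+[0,0,.084]+.011*z,.08);hold(.2);f0=state()["ft_force"][2]
h=.084
while h>.068:
    h-=.0015;move_l(g0+[0,0,h]+.011*z,.03);f=state()["ft_force"][2]
    if f>f0+2.5:break
print(h,f0,f);hold(.2);gripper_open();hold(.2)
move_l(g0+[0,0,h]-.09*z,.15); 
move_to([.42,.15,.33],quat(-UP,n))
s=state();print(s["time"],s["ft_force"])
r=get_image("top");np.savez("top1.npz",**r);r2=get_image("scene")
P=cloud(r);Z=P[...,2];m=np.zeros(Z.shape,bool);m[200:300,60:220]=1
hi=P[m&(Z>.12)];bx=P[m&(Z>.033)&(Z<.06)]
for k,p in(("hook",hi),("box",bx)):
    rc=cv2.minAreaRect((p[:,:2]*1000).astype(np.float32));print(k,len(p),p[:,:2].mean(0),p[:,2].max(),rc)
cv2.imwrite("pics/s2.png",np.hstack([cv2.resize(r["frame"][200:300,80:220],(420,300)),cv2.resize(r2["frame"][100:200,260:380],(360,300))]))
E
```

```text
0.0735 -2.2446931713119973 4.836600871439211
12.8167 [-0.08326341 -1.84121566 -0.46267154]
hook 2756 [0.45223404 0.18168596] 1.1746611340560564 ((469.53936767578125, 226.7177734375), (293.9819641113281, 76.4706039428711), 86.58822631835938)
box 596 [0.4715538  0.49826923] 0.05909255106923883 ((519.6162109375, 474.0092468261719), (224.0558319091797, 213.5351104736328), 3.2852563858032227)
```

View pics/s2.png

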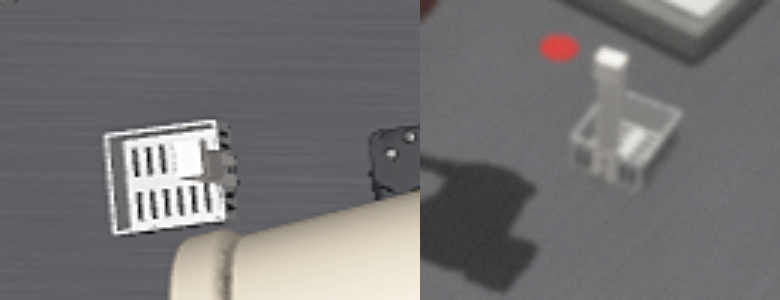

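The basket stands upright and free. Next, the air cap: I'll grip only its upper rim, so the fingers can open fully above the basket walls with very little drop.

```bash
python3 - <<'E'
from h import *
r=dict(np.load("top1.npz"))
c=np.array([ray(r,p,.04)[:2] for p in[(115,245),(152.3,240),(118.3,278.3),(156,273.3)]]);print("rim corners",c.round(4).tolist(),c.mean(0))
b=r["frame"].astype(int);m=((b[...,2]-b[...,0]>60)&(b[...,1]-b[...,0]>25)).astype(np.uint8);m[:250]=0;m[300:]=0;m[:,:285]=0;m[:,325:]=0
ys,xs=np.nonzero(m);print("cap px",xs.mean(),ys.mean(),len(xs),"pos",ray(r,(xs.mean(),ys.mean()),.018))
cap=ray(r,(xs.mean(),ys.mean()),.018) if len(xs)>50 else np.array([.461,.029,0])
q=quat(-UP,[.41,.91,0])
move_to([cap[0],cap[1],.15],q)
w=get_image("wrist");cv2.imwrite("pics/w3.png",w["frame"]);np.savez("w3.npz",**w)
E
```

```text
rim corners [[0.5247, 0.4585], [0.5374, 0.3746], [0.4501, 0.4466], [0.4626, 0.3626]] [0.4937268 0.4105686]
cap px 303.65972222222223 276.5486111111111 144 pos [0.46088834 0.02951622 0.018     ]
```

View pics/w3.png

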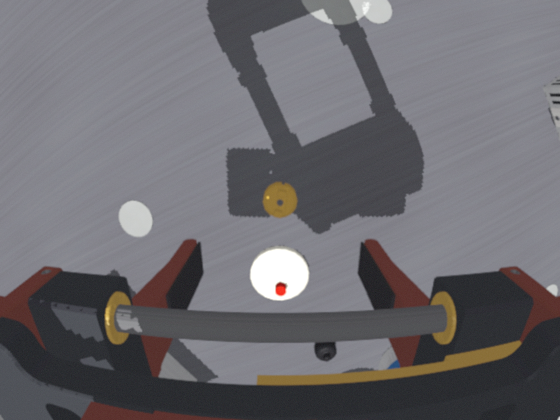

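The wrist view shows the cap at (280,200), centred between the fingertips, with the lid clear. I'll grasp it.

```bash
python3 - <<'E'
from h import *
cap=np.array([.4609,.0293]);B=np.array([.494,.411])
move_l([*cap,.0215],.1);close();print("gap",state()["finger_gap"])
move_l([*cap,.12],.1);hold(.2);print("gap",state()["finger_gap"])
T=B+.010*d[:2]
move_to([*(T+.02*d[:2]),.20],quat(-UP,n));
move_l([*T,.20],.1);move_l([*T,.10],.1);hold(.2);s=state();print(s["time"],s["finger_gap"],s["ee_pos"])
r=get_image("scene");w=get_image("wrist")
cv2.imwrite("pics/s4.png",np.hstack([cv2.resize(r["frame"][80:200,250:390],(350,300)),cv2.resize(w["frame"][80:380,80:480],(400,300))]))
E
```

```text
gap 0.029194298346723952
gap 0.02905790753850643
21.1167 0.028924390859986316 [0.49274153 0.42112595 0.10089175]
```

View pics/s4.png

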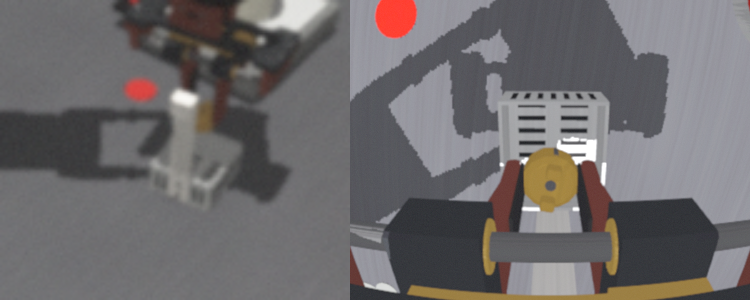

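The cap is held above the box interior, clear of the strap. I'll lower it and release.

```bash
python3 - <<'E'
from h import *
T=np.array([.494,.411])+.010*d[:2]
move_l([*T,.0495],.08);s=state();print(s["finger_gap"],s["ft_force"],s["ee_pos"])
gripper_open();hold(.2);move_l([*T,.24],.15)
move_to([.42,.10,.33],quat(-UP,d));s=state();print(s["time"])
r=get_image("top");np.savez("top5.npz",**r);r2=get_image("scene")
cv2.imwrite("pics/s5.png",np.hstack([cv2.resize(r["frame"][220:290,95:195],(450,315),interpolation=cv2.INTER_CUBIC),cv2.resize(r2["frame"][110:190,280:370],(350,315))]))
E
```

```text
0.029219545485966992 [ 0.25334716  0.56849195 -0.26545856] [0.49261975 0.42098651 0.04978271]
26.4333
```

View pics/s5.png

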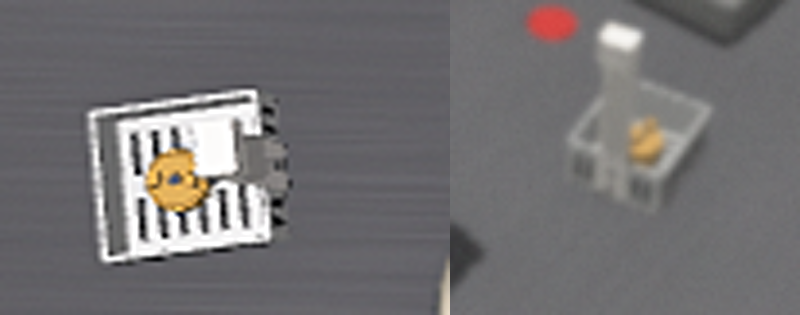

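The cap sits upright on the basket floor. Next I'll measure the tank wall and the hook with the same wrist camera and tool attitude, so calibration errors cancel.

```bash
cat >> h.py <<'E'
def fish(r):
    """world point of every pixel, equidistant fisheye"""
    K=r["camera_matrix"];V=r["view"];D=r["depth"];h,w=D.shape
    u,v=np.meshgrid(np.arange(w),np.arange(h));x=(u-K[0,2])/K[0,0];y=(v-K[1,2])/K[1,1]
    t=np.hypot(x,y);k=np.where(t>1e-6,np.tan(np.minimum(t,1.5))/np.maximum(t,1e-6),1)
    p=np.stack([x*k*D,-y*k*D,-D],-1);p[(D<=0)|(t>1.2)]=np.nan
    return (p-V[:3,3])@V[:3,:3]
def rect(p):
    rc=cv2.minAreaRect((p[:,:2]*1000).astype(np.float32));return np.round(rc[0],1),np.round(rc[1],1),round(rc[2],2)
E
python3 - <<'E'
from h import *
a=np.radians(10.4);yt=np.array([-np.sin(a),np.cos(a)]);C=np.array([.5698,-.2937]);W=C-.103*yt;print("wall",W)
q=quat(-UP,-d)
move_to([*W,.29],q);w=get_image("wrist");np.savez("wt.npz",**w);cv2.imwrite("pics/wt.png",w["frame"]);P=fish(w)
m=(P[...,2]>.165)&(P[...,2]<.19);p=P[m];xt=np.array([yt[1],-yt[0]])
q2=np.stack([(p[:,:2]-W)@xt,(p[:,:2]-W)@yt],1);s=(abs(q2[:,0])<.085)&(abs(q2[:,1])<.02)
e=q2[s];print("rim",len(e),"z",np.median(p[s][:,2]),"perp pct",np.percentile(e[:,1],[2,10,50,90,98]).round(4),"along",e[:,0].min(),e[:,0].max(),"fit",np.polyfit(e[:,0],e[:,1],1))
H=np.array([.4937,.4106])-.0505*d[:2];print("hook guess",H)
move_to([*H,.27],q);w=get_image("wrist");np.savez("wh.npz",**w);P=fish(w)
m=(P[...,2]>.14)&(P[...,2]<.175)&(np.hypot(P[...,0]-H[0],P[...,1]-H[1])<.04);p=P[m];print("hook",len(p),np.median(p[:,2]),p.mean(0),rect(p))
print(state()["time"]);cv2.imwrite("pics/wth.png",np.hstack([cv2.resize(cv2.imread("pics/wt.png"),(400,300)),cv2.resize(w["frame"],(400,300))]))
E
```

```text
wall [ 0.58839347 -0.39500786]
rim 1327 z 0.17729392236906585 perp pct [-0.004  -0.0035 -0.001   0.0014  0.0019] along -0.08491423689188711 0.08470567690827838 fit [ 0.00160506 -0.00106083]
hook guess [0.5015275 0.360706 ]
hook 570 0.1591863778022158 [0.50424591 0.36129785 0.15864096] (array([503.4, 361.3]), array([23.1, 16.7]), 8.06)
31.3333
```

View pics/wth.png

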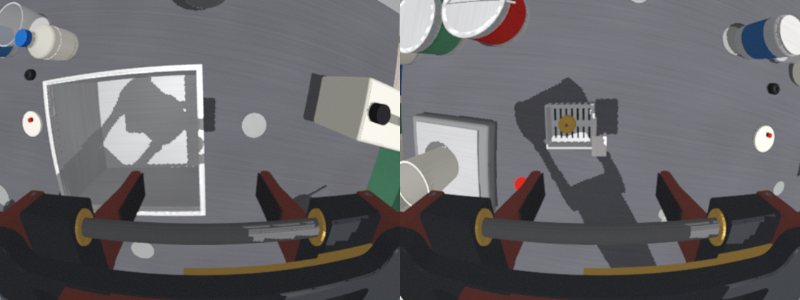

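```bash
cat >> h.py <<'E'
dirv=lambda deg:np.array([-np.sin(np.radians(deg)),np.cos(np.radians(deg)),0])
a=np.radians(10.5);yt=dirv(10.5);RIM=np.array([.5884,-.3950])-.00105*yt[:2]
E
python3 - <<'E'
from h import *
H=[.5034,.3613];q=quat(-UP,-dirv(8.6))
move_to([*H,.27],q);move_l([*H,.136],.12);f0=state()["ft_force"];close();print("gap",state()["finger_gap"],state()["ee_pos"])
move_l([*H,.146],.05);hold(.3);print("gap",state()["finger_gap"],state()["ft_force"]-f0)
move_l([*H,.36],.15)
T=RIM-.0005*yt[:2]
move_to([*T,.36],quat(-UP,-yt));hold(.3)
s=state();print(s["time"],s["finger_gap"],s["ee_pos"],T,s["ft_force"]-f0)
r=get_image("scene");t=get_image("top");np.savez("top6.npz",**t)
cv2.imwrite("pics/s6.png",np.hstack([cv2.resize(r["frame"][170:420,40:320],(400,357)),cv2.resize(t["frame"][150:300,380:548],(400,357))]))
E
```

```text
gap 0.016750380236330024 [0.50338528 0.36145169 0.13604749]
gap 0.016853788489892992 [-0.40281584  0.0932839  -3.0298378 ]
39.15 0.0166862642691191 [ 0.58885625 -0.3961762   0.36005006] [ 0.58868247 -0.39652405] [ 0.10898661  1.0263696  -3.56982211]
```

View pics/s6.png

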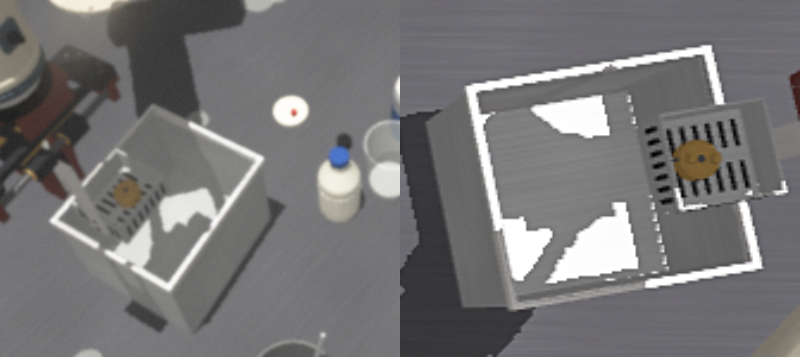

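The loaded basket hangs straight above the tank's right wall with the cap in it. I'll lower it with a force watch.

```bash
python3 - <<'E'
from h import *
T=RIM-.0005*yt[:2]
move_l([*T,.186],.10);hold(.2);f0=state()["ft_force"].copy();print(f0)
h=.186;log=[]
while h>.150:
    h-=.0015;move_l([*T,h],.04);s=state();f=s["ft_force"]-f0;log.append((round(h,4),round(s["ee_pos"][2],4),f.round(1).tolist()))
    if f[2]>3 or np.hypot(f[0],f[1])>8:break
print(*log[-8:],sep="\n");print(s["time"],s["finger_gap"])
E
```

```text
[-0.07655858 -0.64089982 -3.3968681 ]
(0.1665, np.float64(0.1663), [-0.0, 0.1, 1.0])
(0.165, np.float64(0.1648), [0.5, 0.9, 0.1])
(0.1635, np.float64(0.1633), [0.6, 0.5, 0.7])
(0.162, np.float64(0.1618), [0.0, -0.7, 0.4])
(0.1605, np.float64(0.1603), [-0.1, 0.4, 0.6])
(0.159, np.float64(0.1588), [0.1, 0.6, 0.2])
(0.1575, np.float64(0.1573), [0.0, 0.8, 0.9])
(0.156, np.float64(0.157), [-0.9, 2.2, 4.9])
46.3417 0.016798055967478052
```

Contact came at TCP z = 0.157, which is the computed seating height. I'll release, retreat and look.

```bash
python3 - <<'E'
from h import *
hold(.2);gripper_open();hold(.4);p=state()["ee_pos"]
move_l([p[0],p[1],.30],.12);move_to([.42,.10,.33],quat(-UP,-d));hold(.5);print(state()["time"])
r=get_image("scene");t=get_image("top");np.savez("top7.npz",**t)
P=cloud(t);Z=P[...,2];C=RIM+.103*yt[:2];D=P[...,:2]-C;X=D@np.array([yt[1],-yt[0]]);Y=D@yt[:2]
m=(abs(X)<.025)&(Y<-.08)&(Y>-.13)&(Z>.17)&(Z<.2);print("hook z",np.percentile(Z[m],[50,90]),"Y",np.percentile(Y[m],[2,98]))
m=(abs(X)<.06)&(Y<.0)&(Y>-.095)&(Z>.045)&(Z<.075);p=P[m];print("box rim z",np.percentile(p[:,2],[5,50,95]),rect(p),len(p))
y=Y[m];print("slope of rim z vs Y",np.polyfit(y,p[:,2],1)[0])
cv2.imwrite("pics/s7.png",np.hstack([cv2.resize(r["frame"][200:420,40:320],(400,314)),cv2.resize(t["frame"][150:290,380:548],(400,333))[:314]]))
E
```

```text
51.8583
hook z [0.18049347 0.18351914] Y [-0.11107433 -0.09356961]
box rim z [0.04592829 0.05814289 0.06480127] (array([ 578. , -346.2]), array([76.1, 85.8]), 10.57) 432
slope of rim z vs Y -0.009660556836462086
```

View pics/s7.png

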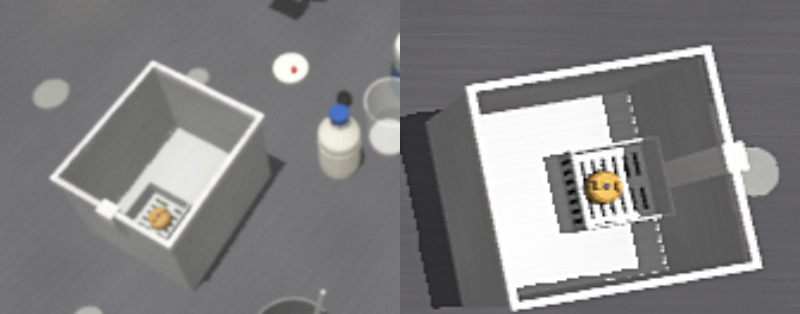

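The hook sits over the rim at about (735,157) in the right-hand picture. The box hangs level inside the tank with the cap in it, and the bystanders look untouched.

```bash
python3 -c "
from bench import *
job_done();print(state()['time'])"
```

```text
the job is handed in; nothing more can be done
the job is handed in; nothing more can be done
```

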